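# Snap the lid onto the praline keeper

### The arm

A 6-joint arm with a two-finger parallel gripper is mounted at the origin on a cart in front of the work surface, level with it; the furniture and walls round the work are solid. World frame = base frame: x ahead of the robot, y to its left, z up, the work surface at z = 0. Lengths are in m, angles in degrees, forces in N, time in s.
With the tool pointing down it reaches from about 0.4 to 0.825 m from the base axis. Payload 7 kg.
Tool frame: the origin (TCP) lies between the finger pads; the fingertips stand 25 mm ahead of it and the grasp point (between the pads) lies 6 mm ahead of it; z points along the fingers, y is the line along which they close (so a half turn about z gives the same grasp; the last joint's range is limited). The gripper opens to 88 mm and grips with 3 to 60 N. Pads are 19 mm wide; open, the fingers measure 130 mm over their backs; the gripper's body (78 mm by 193 mm) begins 47 mm behind the grasp point.
Start: joints at [91.049, 20.546, 0.682, 0, -70.136, -16.507], TCP at [0.18, 0.651, 0.252] pointing down, gripper open.
Joint ranges: [-176.03, 176.03], [-82.01, 121.73], [-58.28, 71.71], [-173.87, 95.51], [-174.79, -0.11], [-173.66, 173.66]. Speed limits (degrees/s): [136.94, 136.94, 172.46, 180, 180, 180].

### API

Orientations are given as [roll, pitch, yaw] about the fixed x, y, z axes, in that order (R = Rz(yaw) Ry(pitch) Rx(roll)).
In Python, from plant import r gives the robot as it stands.
- The arm moves only by the shell command python3 -m crank 'ROWS' [FORCE]. ROWS is JSON, a list of rows, each a list of 3 entries, a list of its own where there are three numbers: the turn, a rotation vector about the tool's x, y, z in degrees, then the shift along the tool's x, y, z in cm, then the closure, from -1 (fully open) to 1 (shut). In form: [[[wx, wy, wz], [dx, dy, dz], fingers], ...]. A call has 1 to 8 rows; each row shifts and turns the commanded pose from where the row before left it, along the tool's axes as they then stand; what a row does not reach is not made up. A row lasts 1/10 s, in which the tool goes at most 50 mm and 8.59 degrees, less where a joint would pass 70% of its speed; a pose out of reach is approached as far as the arm can. A call with a gripper value outside its range is refused whole. The fingers move at their own pace and stop on an object; FORCE is the grip in N (left out, the last holds). Time passes only in rows, so rows that do not move let the fingers close. It gives the time, the measured TCP pose, the force, the opening and the grip force at its end, in the units of the state.
- r.get_state(): the state, without advancing time (a new reading comes with each control period).
- r.capture(name): name is "side" or "top"; returns a dict with "color" (384x512x3 uint8, red, green, blue), "range_z" (384x512 float32, m along the optical axis (not along the pixel's ray), 0 where there is no reading), "intrinsics" (3x3 intrinsics, pixels), "world_from_camera" (4x4, takes a point from camera to world coordinates). Camera axes: x right, y down, z forward; pixel columns grow to the right and rows downward; lengths in m; the calibration is good to about 2 mm. A picture is of the moment at which its call begins.
- r.close_job(): hands the job in; it is judged then, once.
The state is a dict: "time_s": time; "joints": joint angles; "qd": joint speeds; "joint_torque": joint torques, N m; "tcp_pos": TCP position; "eef_rot": TCP orientation; "contact_force": force on the tool from outside, world axes, zero at the start; "moment": the same for the moment, N m; "gripper_width": finger opening in m; "gripper_force": force on a finger pad.
Only numpy, scipy, OpenCV 4.12 (cv2) and the standard library are available. Lean on these libraries where they do the work, as an engineer would, in place of code of your own. Each camera call takes 0.05 s, during which the arm holds its last target. There are 200 camera calls.

### The job

Close the tub of pralines for the night: pick up its lid by the bow handle, set it squarely on the tub with its three tabs over the three ribs, then press the tabs home one after the other, on the ridged pads round the rim, until each has clicked under its rib against the springy seal and the lid stays down all round. The lid is brittle: press slowly, only as firmly as a tab needs to click, and press again any tab that springs back. Leave the tub standing where it is and the other things undisturbed.

Things in the scene. Friction and masses are not known exactly. Their poses are not given: they have to be found in the camera images.
- keeper: loose round food tub, clear plastic with white rim, 140 mm across, 62 mm high, 1.2 to 2.0 kg with the pralines on its floor (they reach 20 mm up). Origin: centre of its underside, z up. Stands on the worktop. Mouth 134 mm across, wall 3 mm. Outside it has three white catch ribs at 0, +120 and -120 degrees from its x axis, 46 mm long, 5 mm high, 5.5 mm proud, top 6 mm below the rim
- rib_a (a point): point over the catch rib at 0 degrees: 71 mm from the tub's axis, level with the top of the rim (62 mm up). Axes as the keeper's
- rib_b (a point): the same over the rib at +120 degrees
- rib_c (a point): the same over the rib at -120 degrees
- lid: loose round white lid, 164 mm across with three 48 mm wide lips over the tabs (88 mm from the axis), 64.5 mm high, 0.2 to 0.3 kg, lying upright on its collar. Origin: centre of the collar's underside, z up. Collar 28.5 mm deep below the plate, with 1.25 mm clearance in the mouth, 4 mm at its chamfered foot. Any of the three tabs may go to any rib. Laid on, its origin is 48 to 52 mm above the keeper's; closed, about 40 mm
- lid_plate: the lid's flat round plate, 4 mm thick, its top 32.5 mm above the lid's origin; fixed to the lid, same origin and axes. A dark soft seal lies under it round the collar. It cracks if pressed with more than 40 N; coming down fast on the end of travel adds much to the felt force, so press at 10 to 15 mm/s
- lid_grip (a point): centre of the bar of the lid's bow handle, which runs along the lid's y: bar 80 mm long, 16 mm wide (lid x), 15 mm high; this point is 57 mm above the lid's origin, 24.5 mm above the plate's top. Take it across its 16 mm. Axes as the lid's
- pad_a (a point): thumb pad (three fine ridges) on top of the plate over the spring tab at 0 degrees from the lid's x axis, 71 mm from the lid's axis, 17 mm in from the lip's edge; press here, within 6 mm. Laid on, the hooks rest on the ribs and the pads are 80 to 84 mm above the keeper's underside; pressing one moves the others some mm. Engaged: about 72.5 mm, 1.2 mm lower is solid; not engaged: 75 mm or more
- pad_b (a point): the same over the tab at +120 degrees. A tab gives a little, may slip a few mm with the force falling, then squeezes the seal and clicks only at 14 to 22 N, different each time; let go before that, it springs up again.
- pad_c (a point): the same over the tab at -120 degrees
- tongs: bystander: steel serving tongs, 193 mm long, lying on the worktop; origin at the middle of the underside
- choc_bar: bystander: wrapped chocolate bar 64 x 140 x 12 mm behind the work; origin at the middle of the underside
- gift_box: bystander: kraft gift box 66 x 66 x 48 mm to the right; origin at the middle of the underside
- scoop: bystander: sweet scoop with a wooden handle, 182 mm long, at the back on the right; origin at the middle of the underside

How it is judged (in metres and radians):
On the way, in this order (a step that is already met when the one before it is completed fails the run):
1. one tab has engaged while the other two still stand proud (((z of pad_a in the frame of keeper below 0.074 m and z of each of pad_b, pad_c in the frame of keeper above 0.076 m) or (z of pad_b in the frame of keeper below 0.074 m and z of each of pad_a, pad_c in the frame of keeper above 0.076 m) or (z of pad_c in the frame of keeper below 0.074 m and z of each of pad_a, pad_b in the frame of keeper above 0.076 m))), for 0.2 s.
2. a second tab has engaged while the third still stands proud (((z of pad_a in the frame of keeper above 0.076 m and z of each of pad_b, pad_c in the frame of keeper below 0.074 m) or (z of pad_b in the frame of keeper above 0.076 m and z of each of pad_a, pad_c in the frame of keeper below 0.074 m) or (z of pad_c in the frame of keeper above 0.076 m and z of each of pad_a, pad_b in the frame of keeper below 0.074 m))), for 0.2 s.
At the end, for the whole second after the job is handed in: every pad lies less than 74 mm above the keeper's underside (about 72.5 engaged; an unengaged one stays higher), tabs over ribs within 12 mm, lid centred within 6 mm; the keeper stands upright on the worktop; both released and at rest (z of each of pad_a, pad_b, pad_c in the frame of keeper below 0.074 m and (horizontal distance between pad_a and rib_a below 0.012 m or horizontal distance between pad_a and rib_b below 0.012 m or horizontal distance between pad_a and rib_c below 0.012 m) and horizontal distance between lid and keeper below 0.006 m and angle between keeper's own z axis and vertical below 0.05 rad and height (world z) of keeper below 0.004 m and linear speed of each of lid, keeper below 0.02 m/s); the robot touches nothing.
It fails at once if the lid's plate is pressed with more than 40 N (it would crack) (contact force between any of the fingers, the arm and lid_plate above 40 N).
It fails at once if the keeper is shoved more than 30 mm from where it stood (distance of keeper from where it was at the start of the episode above 0.03 m).
It fails at once if the tongs, chocolate bar, gift box or scoop is pushed more than 20 mm from its place (distance of any of tongs, choc_bar, gift_box, scoop from where it was at the start of the episode above 0.02 m).
It also fails if it takes over 64 s, if anything falls off the work surface, if the arm or the gripper's body presses on something with over 40 N, if the wrist force passes 120 N, or if a joint passes its speed limit or range.

## Working session

There is one attempt and no reset: what is moved stays moved. The work goes in short steps, Python scripts to look and compute and a shell command to move; the robot and the scene stay as the last step left them, time stands still between calls to the robot, and variables do not carry over. Pictures are saved under pics/ and viewed, at most 10 in all, crops included, and the job is handed in when it is done.

```bash
ls; mkdir -p pics; cat > h.py <<'E'
import numpy as np,cv2
from plant import r
def cap(n,save=None):
    c=r.capture(n)
    if save: cv2.imwrite('pics/'+save,c['color'][:,:,::-1])
    return c
def cloud(c):
    K=c['intrinsics'];z=c['range_z'];v,u=np.mgrid[:z.shape[0],:z.shape[1]]
    P=np.stack([(u-K[0,2])/K[0,0]*z,(v-K[1,2])/K[1,1]*z,z],-1)
    T=c['world_from_camera'];W=P@T[:3,:3].T+T[:3,3];W[z<=0]=np.nan
    return W
E
python3 - <<'E'
from h import *
s=r.get_state();print({k:np.round(v,3).tolist() for k,v in s.items()})
a=cap('top');b=cap('side')
cv2.imwrite('pics/top1.png',a['color'][:,:,::-1]);cv2.imwrite('pics/side1.png',b['color'][:,:,::-1])
print(a['world_from_camera'].round(3),b['world_from_camera'].round(3),a['intrinsics'])
np.save('topw.npy',cloud(a));np.save('sidew.npy',cloud(b))
E
```

```text
pics
{'time_s': 0.0, 'joints': [91.049, 20.593, 0.633, -0.019, -70.137, -16.506], 'qd': [-0.07, 0.07, 0.018, -0.044, -0.003, 0.043], 'joint_torque': [-0.001, -58.272, 29.307, 6.998, 0.007, -0.0], 'tcp_pos': [0.18, 0.65, 0.251], 'eef_rot': [179.902, -0.011, -15.463], 'contact_force': [-0.251, -0.719, -0.666], 'moment': [0.005, -0.044, 0.004], 'gripper_force': 0.0, 'gripper_width': 0.088}
[[-0.018 -0.998  0.061  0.443]
 [-1.     0.018  0.002 -0.013]
 [-0.004 -0.061 -0.998  1.281]
 [ 0.     0.     0.     1.   ]] [[-0.996 -0.059  0.068  0.455]
 [-0.088  0.498 -0.863  1.088]
 [ 0.017 -0.865 -0.501  0.715]
 [ 0.     0.     0.     1.   ]] [[360.80337479   0.         252.32248986]
 [  0.         360.80337479 197.80988174]
 [  0.           0.           1.        ]]
```

View pics/top1.png

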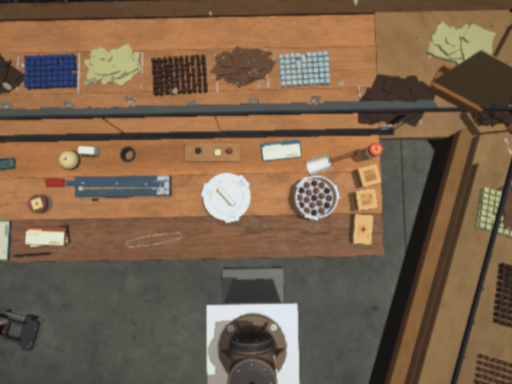

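View pics/side1.png

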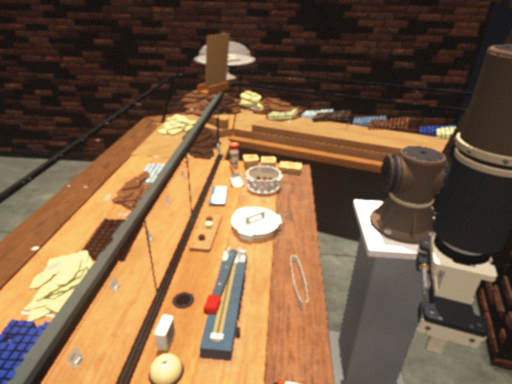

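The top view shows the lid at about (226,197), with its handle running diagonally, and the tub at about (316,198). The gripper is at (20,325), outside the work area. In the side view the lid is at (256,222) and the tub at (264,180). Next I'll zoom in and get positions.

```bash
python3 - <<'E'
from h import *
t=cv2.imread('pics/top1.png');s=cv2.imread('pics/side1.png')
a=cv2.resize(t[165:230,195:345],None,fx=5,fy=5,interpolation=cv2.INTER_CUBIC)
b=cv2.resize(s[155:245,205:305],None,fx=2.5,fy=2.5,interpolation=cv2.INTER_CUBIC)
o=np.zeros((600,750,3),np.uint8);o[:325]=a;o[330:555,:250]=b;cv2.imwrite('pics/z1.png',o)
W=np.load('topw.npy');S=np.load('sidew.npy')
for (u,v) in [(226,197),(316,198),(316,180),(226,180),(150,110),(300,110),(150,133),(280,250)]:print(u,v,W[v,u].round(3))
for nm,A in(('top',W),('side',S)):
  x,y,z=A[...,0],A[...,1],A[...,2]
  for lab,(u0,u1,v0,v1) in {'top':{'lid':(195,258,165,230),'tub':(288,345,170,226)},'side':{'lid':(220,290,195,245),'tub':(235,290,155,200)}}[nm].items():
    P=A[v0:v1,u0:u1].reshape(-1,3);P=P[P[:,2]>.012]
    print(nm,lab,len(P),P.min(0).round(3),P.max(0).round(3),np.histogram(P[:,2],np.arange(.01,.1,.005))[0])
    for lo,hi in((.026,.038),(.045,.07)):
      Q=P[(P[:,2]>lo)&(P[:,2]<hi)]
      if len(Q)>4:
        q=Q[:,:2];(c,rad)=cv2.minEnclosingCircle(q.astype(np.float32));m=q.mean(0);w,V=np.linalg.eigh(np.cov(q.T))
        print('  ',lo,hi,len(q),'circ',np.round(c,4),round(rad,4),'mean',m.round(4),'z',np.median(Q[:,2]).round(4),'ax',np.degrees(np.arctan2(V[1,1],V[0,1])).round(1),np.sqrt(w).round(4))
E
```

```text
226 197 [0.522 0.079 0.059]
316 198 [ 0.515 -0.233  0.017]
316 180 [ 0.579 -0.236  0.013]
226 180 [0.582 0.08  0.036]
150 110 [0.75  0.267 0.303]
300 110 [ 0.742 -0.146  0.305]
150 133 [0.761 0.353 0.003]
280 250 [ 0.335 -0.104 -0.003]
top lid 1825 [ 0.437 -0.002  0.023] [0.608 0.168 0.069] [   0    0    3  335 1149  226    1    2    3   23   61   22    0    0
    0    0    0]
   0.026 0.038 1686 circ [0.5269 0.079 ] 0.0901 mean [0.5267 0.079 ] z 0.0321 ax 133.9 [0.043  0.0435]
   0.045 0.07 111 circ [0.5267 0.0791] 0.0397 mean [0.5259 0.0781] z 0.0626 ax -138.8 [0.0046 0.0234]
top tub 877 [ 0.442 -0.306  0.012] [ 0.612 -0.157  0.067] [187 255  78  25  16  24  17  21  42  98 107   7   0   0   0   0   0]
   0.026 0.038 49 circ [ 0.5293 -0.2261] 0.0773 mean [ 0.5281 -0.2432] z 0.0309 ax 111.1 [0.0392 0.0542]
   0.045 0.07 275 circ [ 0.5195 -0.2276] 0.0784 mean [ 0.5193 -0.2336] z 0.0593 ax 126.7 [0.0487 0.0499]
side lid 1187 [ 0.439 -0.11   0.012] [0.684 0.172 0.068] [ 66  35  13   6 776 161   9  11  16  24  45  25   0   0   0   0   0]
   0.026 0.038 939 circ [0.5285 0.0813] 0.0905 mean [0.5265 0.0912] z 0.0337 ax 175.7 [0.0424 0.0444]
   0.045 0.07 121 circ [0.5265 0.0837] 0.0395 mean [0.5279 0.086 ] z 0.0615 ax -139.5 [0.0039 0.025 ]
side tub 1248 [ 0.412 -0.445  0.012] [ 0.664 -0.151  0.068] [ 62 121 114 112 148  99  95 214 107  89  81   6   0   0   0   0   0]
   0.026 0.038 290 circ [ 0.5348 -0.3092] 0.1586 mean [ 0.5114 -0.2995] z 0.0315 ax 83.0 [0.0609 0.0922]
   0.045 0.07 497 circ [ 0.559  -0.2966] 0.1546 mean [ 0.5316 -0.2905] z 0.051 ax 103.3 [0.0453 0.0992]
```

View pics/z1.png

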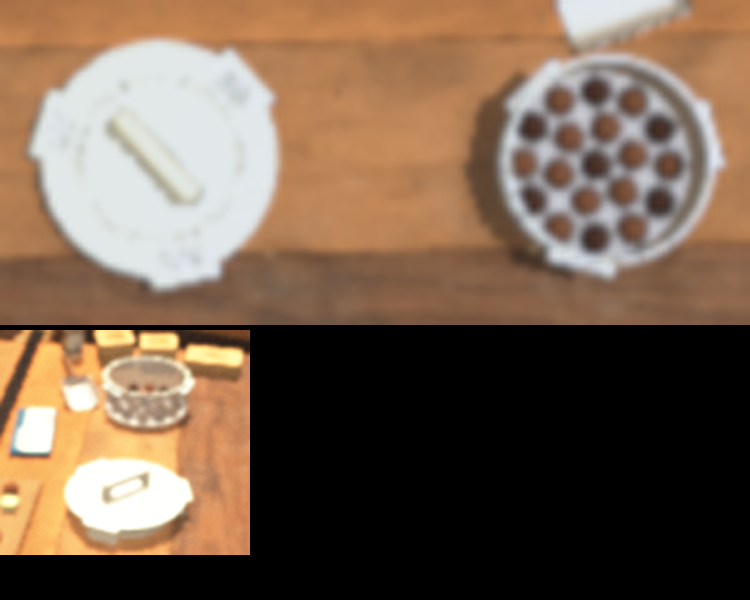

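The crop shows lid tabs at (55,125), (245,80) and (185,275), which puts the world angles near -48° mod 120. The tub ribs are at (535,85), (715,135) and (583,265), near 45° mod 120. I'll refine both by fitting templates through the calibration.

```bash
cat > fit.py <<'E'
from h import *
from scipy.optimize import differential_evolution as DE
def proj(c,P):
    T=np.linalg.inv(c['world_from_camera']);p=P@T[:3,:3].T+T[:3,3];q=p@c['intrinsics'].T
    return q[:,:2]/q[:,2:]
def white(c):
    h=c['color'].astype(np.float32);return h.min(2)/255
def samp(I,uv): return cv2.remap(I,uv[:,None,0].astype(np.float32),uv[:,None,1].astype(np.float32),cv2.INTER_LINEAR)[:,0]
A=np.radians(np.arange(0,360,1.5))
def ring(x,y,th,rad,z):
    return np.stack([x+rad*np.cos(A+th),y+rad*np.sin(A+th),np.full(len(A),z)],1)
d=np.abs((np.degrees(A)+60)%120-60)
def lidscore(p,I,c,z0=0):
    x,y,t=p;t=np.radians(t);s=0
    a=samp(I,proj(c,ring(x,y,t,.080,z0+.0325)));b=samp(I,proj(c,ring(x,y,t,.085,z0+.0325)));e=samp(I,proj(c,ring(x,y,t,.0905,z0+.0325)))
    lip=d<15.5;out=d>18.5
    return -(a.mean()+b[lip].mean()-b[out].mean()-.7*e[lip].mean())
def tubscore(p,I,c):
    x,y,t=p;t=np.radians(t)
    a=samp(I,proj(c,ring(x,y,t,.0685,.062)));b=samp(I,proj(c,ring(x,y,t,.0735,.056)));e=samp(I,proj(c,ring(x,y,t,.079,.056)))
    i=samp(I,proj(c,ring(x,y,t,.062,.062)))
    lip=d<17;out=d>20
    return -(1.5*a.mean()-.5*i.mean()+b[lip].mean()-b[out].mean()-.5*e[lip].mean())
def fit(f,c,x,y,t,w=.015,n=40,**k):
    I=white(c);o=DE(lambda p:f(p,I,c,**k),[(x-w,x+w),(y-w,y+w),(t-n,t+n)],seed=1,tol=1e-6,maxiter=150)
    return o.x,o.fun
if __name__=='__main__':
    for n in('top','side'):
        c=cap(n)
        print(n,'lid',fit(lidscore,c,.527,.079,-48),'tub',fit(tubscore,c,.522,-.229,45))
E
python3 fit.py
python3 - <<'E'
import numpy as np
W=np.load('topw.npy')
Q=W[170:226,288:345].reshape(-1,3);Q=Q[(Q[:,2]>.056)&(Q[:,2]<.068)][:,:2]
from scipy.optimize import least_squares as L
o=L(lambda p:np.hypot(*(Q-p[:2]).T)-p[2],[.52,-.23,.07],loss='soft_l1',f_scale=.003);print(o.x,len(Q))
E
```

```text
top lid (array([  0.52587083,   0.07961183, -49.07084975]), np.float64(-0.8287290930747986)) tub (array([ 0.51796439, -0.22748999, 43.3873777 ]), np.float64(-0.8614630699157715))
side lid (array([  0.5283061 ,   0.08208731, -48.60532804]), np.float64(-0.6397985816001892)) tub (array([ 0.52056431, -0.22717843, 41.48556275]), np.float64(-0.5793572664260864))
[ 0.51850145 -0.22724723  0.06923724] 204
```

```bash
cat > plan.py <<'E'
# suggests rows: python3 plan.py x y z yaw n [maxturn]; tool down
import sys;from h import *
from scipy.spatial.transform import Rotation as R
x,y,z,yaw=map(float,sys.argv[1:5]);n=int(sys.argv[5])
s=r.get_state();p=np.array(s['tcp_pos']);R0=R.from_euler('xyz',s['eef_rot'],degrees=True)
rv=np.round((R0.inv()*R.from_euler('xyz',[180,0,yaw],degrees=True)).as_rotvec(degrees=True)/n,2)
d=(np.array([x,y,z])-p)/n
print('from',p.round(4),np.round(s['eef_rot'],2),'F',np.round(s['contact_force'],1),'t',s['time_s'],'w',round(s['gripper_width'],4))
for i in range(n):
    print([rv.tolist(),(R0.inv().apply(d)*100).round(2).tolist()],end=',\n')
    R0=R0*R.from_rotvec(rv,degrees=True)
E
python3 plan.py .5265 .0805 .16 -138.8 16
```

```text
from [0.1798 0.6503 0.251 ] [ 1.7994e+02 -1.0000e-02 -1.5460e+01] F [0.  0.9 0.4] t 0.2 w 0.0878
[[0.0, -0.0, 7.71], [3.04, 2.85, 0.57]],
[[0.0, -0.0, 7.71], [3.39, 2.42, 0.57]],
[[0.0, -0.0, 7.71], [3.69, 1.94, 0.57]],
[[0.0, -0.0, 7.71], [3.91, 1.43, 0.57]],
[[0.0, -0.0, 7.71], [4.07, 0.89, 0.57]],
[[0.0, -0.0, 7.71], [4.15, 0.34, 0.57]],
[[0.0, -0.0, 7.71], [4.16, -0.22, 0.57]],
[[0.0, -0.0, 7.71], [4.1, -0.78, 0.57]],
[[0.0, -0.0, 7.71], [3.95, -1.32, 0.57]],
[[0.0, -0.0, 7.71], [3.74, -1.84, 0.57]],
[[0.0, -0.0, 7.71], [3.46, -2.32, 0.57]],
[[0.0, -0.0, 7.71], [3.12, -2.77, 0.57]],
[[0.0, -0.0, 7.71], [2.72, -3.16, 0.57]],
[[0.0, -0.0, 7.71], [2.27, -3.5, 0.57]],
[[0.0, -0.0, 7.71], [1.78, -3.77, 0.57]],
[[0.0, -0.0, 7.71], [1.26, -3.97, 0.57]],
```

```bash
python3 -m crank '[[[0,0,7.7],[3.0,2.9,0.5],-1],[[0,0,7.7],[3.4,2.4,0.5],-1],[[0,0,7.7],[3.7,1.9,0.5],-1],[[0,0,7.7],[3.9,1.4,0.5],-1],[[0,0,7.7],[4.1,0.9,0.6],-1],[[0,0,7.7],[4.1,0.3,0.6],-1],[[0,0,7.7],[4.2,-0.2,0.6],-1],[[0,0,7.7],[4.1,-0.8,0.6],-1]]'; python3 plan.py .5265 .0805 .16 -138.8 8
```

```text
time_s: 1.0
tcp_pos: [0.3544, 0.3647, 0.2075]
eef_rot: [-180.0, 0.0, -77.4]
contact_force: [0.7, 0.5, -0.0]
gripper_width: 0.0875
gripper_force: 0.0
from [0.3544 0.3647 0.2075] [-1.7999e+02  2.0000e-02 -7.7360e+01] F [ 0.7  0.5 -0. ] t 1.0 w 0.0875
[[0.0, 0.0, 7.68], [3.94, -1.32, 0.59]],
[[0.0, 0.0, 7.68], [3.73, -1.84, 0.59]],
[[0.0, 0.0, 7.68], [3.45, -2.32, 0.59]],
[[0.0, 0.0, 7.68], [3.11, -2.76, 0.59]],
[[0.0, 0.0, 7.68], [2.71, -3.15, 0.59]],
[[0.0, 0.0, 7.68], [2.26, -3.48, 0.59]],
[[0.0, 0.0, 7.68], [1.78, -3.75, 0.59]],
[[0.0, 0.0, 7.68], [1.26, -3.96, 0.59]],
```

```bash
python3 -m crank '[[[0,0,7.7],[3.9,-1.3,0.6],-1],[[0,0,7.7],[3.7,-1.8,0.6],-1],[[0,0,7.7],[3.4,-2.3,0.6],-1],[[0,0,7.7],[3.1,-2.8,0.6],-1],[[0,0,7.7],[2.7,-3.2,0.6],-1],[[0,0,7.7],[2.3,-3.5,0.6],-1],[[0,0,7.7],[1.8,-3.8,0.6],-1],[[0,0,7.7],[1.3,-4.0,0.6],-1]]'; python3 -m crank '[[[0,0,0],[0,0,0],-1]]'; python3 plan.py .5265 .0805 .063 -138.8 5
```

```text
time_s: 1.8
tcp_pos: [0.5283, 0.0807, 0.1595]
eef_rot: [-180.0, 0.0, -139.0]
contact_force: [0.3, 1.4, -0.3]
gripper_width: 0.0877
gripper_force: 0.0
time_s: 1.9
tcp_pos: [0.5286, 0.0786, 0.1584]
eef_rot: [180.0, -0.1, -139.2]
contact_force: [-0.5, -0.1, -0.8]
gripper_width: 0.0873
gripper_force: 0.0
from [0.5286 0.0786 0.1584] [ 1.7999e+02 -1.2000e-01 -1.3916e+02] F [-0.5 -0.1 -0.8] t 1.9 w 0.0873
[[0.0, -0.02, -0.07], [0.0, 0.06, 1.91]],
[[0.0, -0.02, -0.07], [0.0, 0.06, 1.91]],
[[0.0, -0.02, -0.07], [0.0, 0.06, 1.91]],
[[0.0, -0.02, -0.07], [0.0, 0.06, 1.91]],
[[0.0, -0.02, -0.07], [0.01, 0.06, 1.91]],
```

```bash
python3 -m crank '[[[0,0,0],[0,0.1,2.5],-1],[[0,0,0],[0,0.1,2.5],-1],[[0,0,0],[0,0.1,2.5],-1],[[0,0,0],[0,0,1.5],-1],[[0,0,0],[0,0,0.5],-1],[[0,0,0],[0,0,0],-1]]'; python3 -m crank '[[[0,0,0],[0,0,0],1],[[0,0,0],[0,0,0],1],[[0,0,0],[0,0,0],1],[[0,0,0],[0,0,0],1],[[0,0,0],[0,0,0],1],[[0,0,0],[0,0,0],1],[[0,0,0],[0,0,0],1],[[0,0,0],[0,0,0],1]]' 25
```

```text
time_s: 2.5
tcp_pos: [0.5253, 0.0847, 0.0642]
eef_rot: [180.0, -0.1, -138.6]
contact_force: [0.0, -0.3, -0.3]
gripper_width: 0.0876
gripper_force: 0.0
time_s: 3.3
tcp_pos: [0.5256, 0.0845, 0.0645]
eef_rot: [180.0, -0.0, -138.7]
contact_force: [-1.2, 0.4, -0.1]
gripper_width: 0.0293
gripper_force: 0.0
```

```bash
python3 -m crank '[[[0,0,0],[0,0,0],1],[[0,0,0],[0,0,0],1],[[0,0,0],[0,0,0],1],[[0,0,0],[0,0,0],1],[[0,0,0],[0,0,0],1],[[0,0,0],[0,0,0],1]]' 25 && python3 -m crank '[[[0,0,0],[0,0,-0.5],1],[[0,0,0],[0,0,-1.5],1],[[0,0,0],[0,0,-2],1],[[0,0,0],[0,0,-2],1],[[0,0,0],[0,0,-2],1],[[0,0,0],[0,0,-1],1],[[0,0,0],[0,0,0],1]]' ; python3 plan.py .5193 -.2273 .155 -167.2 8
```

```text
time_s: 3.9
tcp_pos: [0.5257, 0.0846, 0.0646]
eef_rot: [-180.0, 0.0, -138.7]
contact_force: [1.4, -1.6, -0.7]
gripper_width: 0.0157
gripper_force: 25.0
time_s: 4.6
tcp_pos: [0.5262, 0.085, 0.1559]
eef_rot: [-180.0, 0.2, -138.7]
contact_force: [-0.5, 0.5, -2.3]
gripper_width: 0.0156
gripper_force: 25.0
from [0.5262 0.085  0.1559] [-1.7997e+02  1.5000e-01 -1.3865e+02] F [-0.5  0.5 -2.3] t 4.6 w 0.0156
[[0.0, 0.02, 3.57], [2.64, -2.87, 0.01]],
[[0.0, 0.02, 3.57], [2.46, -3.03, 0.01]],
[[0.0, 0.02, 3.57], [2.27, -3.18, 0.01]],
[[0.0, 0.02, 3.57], [2.06, -3.31, 0.01]],
[[0.0, 0.02, 3.57], [1.85, -3.44, 0.01]],
[[0.0, 0.02, 3.57], [1.64, -3.55, 0.01]],
[[0.0, 0.02, 3.57], [1.41, -3.64, 0.01]],
[[0.0, 0.02, 3.57], [1.18, -3.72, 0.01]],
```

```bash
python3 -m crank '[[[0,0,2],[1.3,-1.4,0],1],[[0,0,4],[2.6,-2.9,0],1],[[0,0,4],[2.4,-3.1,0],1],[[0,0,4],[2.2,-3.2,0],1],[[0,0,4],[2.0,-3.4,0],1],[[0,0,4],[1.7,-3.5,0],1],[[0,0,4],[1.5,-3.6,0],1],[[0,0,2.5],[1.2,-3.7,0],1]]'; python3 -m crank '[[[0,0,0],[0.5,-2,0],1],[[0,0,0],[0,0,0],1],[[0,0,0],[0,0,0],1],[[0,0,0],[0,0,0],1]]'
python3 - <<'E'
from fit import *
s=r.get_state();print(s['tcp_pos'],s['eef_rot'],s['contact_force'])
z0=s['tcp_pos'][2]-.0646;x,y=s['tcp_pos'][:2]
for n in('top','side'):
    c=cap(n,n+'2.png');print(n,fit(lidscore,c,x,y,-77,z0=z0))
    W=cloud(c)
    k=(np.abs(W[...,0]-x)<.1)&(np.abs(W[...,1]-y)<.1)&(np.abs(W[...,2]-z0-.0325)<.005)
    print(k.sum(),np.nanmedian(W[k],0),cv2.minEnclosingCircle(W[k][:,:2].astype(np.float32)))
a=cv2.imread('pics/top2.png')[150:250,265:365];b=cv2.imread('pics/side2.png')[90:240,210:330]
o=np.hstack([cv2.resize(a,(400,400)),cv2.resize(b,(320,400))]);cv2.imwrite('pics/z2.png',o)
E
```

```text
time_s: 5.4
tcp_pos: [0.5107, -0.2088, 0.1532]
eef_rot: [179.9, -0.1, -167.3]
contact_force: [0.7, 0.8, -2.7]
gripper_width: 0.0156
gripper_force: 25.0
time_s: 5.8
tcp_pos: [0.5109, -0.2274, 0.1538]
eef_rot: [180.0, -0.1, -167.1]
contact_force: [-0.2, 0.5, -3.9]
gripper_width: 0.0156
gripper_force: 25.0
[ 0.51093328 -0.22743893  0.15378161] [ 1.79963529e+02 -6.45736834e-02 -1.67140038e+02] [-0.21857292  0.54423836 -3.93382538]
top (array([  0.50571473,  -0.22895759, -78.35434781]), np.float64(-0.38519415259361267))
424 [ 0.45082453 -0.22919123  0.12132821] ((0.46210670471191406, -0.23283886909484863), 0.06460549682378769)
side (array([  0.51815281,  -0.22906426, -68.87533698]), np.float64(-0.5034478306770325))
448 [ 0.50622134 -0.20377764  0.12350141] ((0.5084148645401001, -0.22169937193393707), 0.08878970891237259)
```

View pics/z2.png

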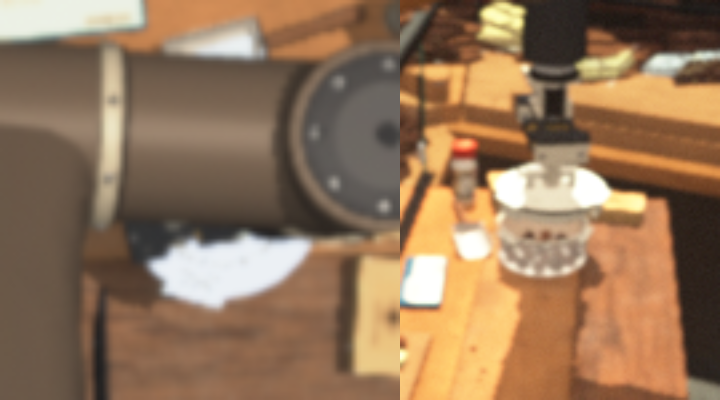

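The top view is blocked by the arm. In the side view the lid hangs level over the tub at about (550,190). I'll centre it by kinematics, then lower it with the force watched.

```bash
python3 -m crank '[[[0,0,0],[-0.5,-0.1,0.4],1],[[0,0,0],[-0.5,-0.1,0.8],1],[[0,0,0],[0,0,0.8],1],[[0,0,0],[0,0,0.4],1],[[0,0,0],[0,0,0],1],[[0,0,0],[0,0,0],1]]'; python3 -c "
from fit import *
s=r.get_state();print(s['tcp_pos'],s['eef_rot'],s['contact_force'])
z0=s['tcp_pos'][2]-.0646
c=cap('side','side3.png');W=cloud(c);x,y=s['tcp_pos'][:2]
k=(np.abs(W[...,0]-x)<.1)&(np.abs(W[...,1]-y)<.1)&(np.abs(W[...,2]-z0-.0325)<.005)
print(k.sum(),cv2.minEnclosingCircle(W[k][:,:2].astype(np.float32)))
print(fit(lidscore,c,.519,-.227,-77,w=.01,n=10,z0=z0))
cv2.imwrite('pics/z3.png',cv2.resize(c['color'][120:210,215:315,::-1],(600,540),interpolation=cv2.INTER_CUBIC))
"
```

```text
time_s: 6.5
tcp_pos: [0.5214, -0.2278, 0.1304]
eef_rot: [180.0, -0.0, -167.2]
contact_force: [0.6, 0.4, -3.1]
gripper_width: 0.0155
gripper_force: 25.0
[ 0.5213848  -0.22782196  0.13039894] [ 1.79996993e+02 -2.55914525e-02 -1.67156376e+02] [ 0.55192475  0.3788947  -3.14057523]
453 ((0.5200303196907043, -0.2229304164648056), 0.08806441724300385)
(array([  0.52487661,  -0.22687459, -73.25272905]), np.float64(-0.4752771258354187))
```

View pics/z3.png

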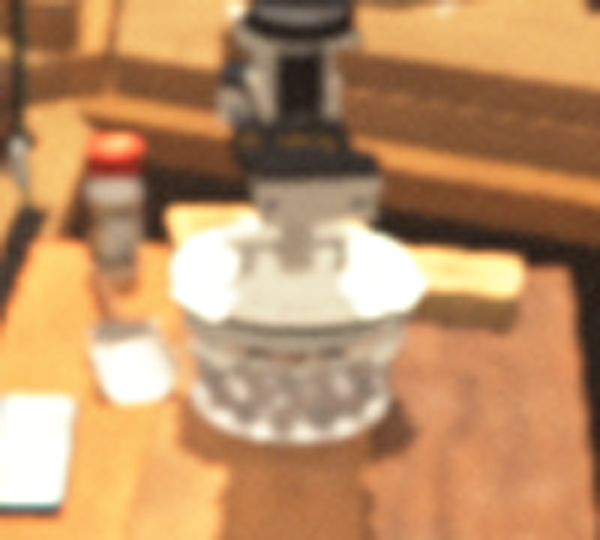

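The lid looks centred over the tub, with its plate at about (298,280) above the tub at about (293,390). I'll lower it slowly.

```bash
python3 -m crank '[[[0,0,0],[0,0,0.1],1],[[0,0,0],[0,0,0.1],1],[[0,0,0],[0,0,0.1],1],[[0,0,0],[0,0,0.1],1],[[0,0,0],[0,0,0.1],1],[[0,0,0],[0,0,0.1],1],[[0,0,0],[0,0,0.1],1],[[0,0,0],[0,0,0],1]]';python3 -m crank '[[[0,0,0],[0,0,0.1],1],[[0,0,0],[0,0,0.1],1],[[0,0,0],[0,0,0.1],1],[[0,0,0],[0,0,0],1]]'
```

```text
time_s: 7.35
tcp_pos: [0.5214, -0.2278, 0.1234]
eef_rot: [180.0, -0.0, -167.2]
contact_force: [0.3, -0.5, -1.8]
gripper_width: 0.0158
gripper_force: 25.0
time_s: 7.75
tcp_pos: [0.5214, -0.2278, 0.1204]
eef_rot: [180.0, -0.0, -167.2]
contact_force: [0.1, 0.4, -2.4]
gripper_width: 0.016
gripper_force: 25.0
```

```bash
python3 -m crank '[[[0,0,0],[0,0,0.1],1],[[0,0,0],[0,0,0.1],1],[[0,0,0],[0,0,0.1],1],[[0,0,0],[0,0,0],1]]';python3 -m crank '[[[0,0,0],[0,0,0.1],1],[[0,0,0],[0,0,0.1],1],[[0,0,0],[0,0,0],1]]';python3 -m crank '[[[0,0,0],[0,0,0.1],1],[[0,0,0],[0,0,0],1]]'
```

```text
time_s: 8.15
tcp_pos: [0.5214, -0.2278, 0.1174]
eef_rot: [180.0, -0.0, -167.2]
contact_force: [0.6, -0.1, -2.7]
gripper_width: 0.0154
gripper_force: 25.0
time_s: 8.45
tcp_pos: [0.5214, -0.2277, 0.1155]
eef_rot: [180.0, -0.0, -167.2]
contact_force: [-0.5, 1.1, -1.1]
gripper_width: 0.0161
gripper_force: 25.0
time_s: 8.65
tcp_pos: [0.5217, -0.2278, 0.1148]
eef_rot: [-180.0, 0.0, -167.2]
contact_force: [-1.1, 0.9, 0.3]
gripper_width: 0.0156
gripper_force: 25.0
```

```bash
python3 -m crank '[[[0,0,0],[0,0,0],-1],[[0,0,0],[0,0,0],-1],[[0,0,0],[0,0,0],-1],[[0,0,0],[0,0,0],-1],[[0,0,0],[0,0,0],-1],[[0,0,0],[0,0,-1],-1],[[0,0,0],[0,0,-3],-1],[[0,0,0],[0,0,-4],-1]]';python3 -m crank '[[[0,0,0],[0,2,-3],-1],[[0,0,0],[0,4.5,0],-1],[[0,0,0],[0,4.5,0],-1],[[0,0,0],[0,4.5,0],-1],[[0,0,0],[0,4.5,0],-1],[[0,0,0],[0,4.5,0],-1],[[0,0,0],[0,4.5,0],-1],[[0,0,0],[0,1,0],-1]]'
python3 - <<'E'
from fit import *
s=r.get_state();print(s['tcp_pos'],s['joints'])
for n in('top','side'):
    c=cap(n,n+'4.png');W=cloud(c)
    for sc in(lidscore,): print(n,fit(sc,c,.52,-.227,-77,n=15,z0=.050))
    k=(np.abs(W[...,0]-.52)<.1)&(np.abs(W[...,1]+.227)<.1)&(np.abs(W[...,2]-.0825)<.006)
    P=W[k];print(k.sum(),cv2.minEnclosingCircle(P[:,:2].astype(np.float32)),np.linalg.lstsq(np.c_[P[:,:2]-[.52,-.227],np.ones(len(P))],P[:,2],rcond=None)[0].round(4))
a=cv2.imread('pics/top4.png')[165:230,280:350];b=cv2.imread('pics/side4.png')[140:210,225:305]
cv2.imwrite('pics/z4.png',np.hstack([cv2.resize(a,(400,371),interpolation=2),cv2.resize(b,(400,371),interpolation=2)]))
E
```

```text
time_s: 9.45
tcp_pos: [0.5204, -0.2276, 0.1945]
eef_rot: [179.9, -0.2, -167.2]
contact_force: [2.1, 0.0, 0.2]
gripper_width: 0.0742
gripper_force: 0.0
time_s: 10.25
tcp_pos: [0.4542, 0.0679, 0.2257]
eef_rot: [180.0, 0.1, -167.0]
contact_force: [0.6, -0.4, 1.0]
gripper_width: 0.0877
gripper_force: 0.0
[0.45422095 0.06785771 0.22574622] [ 3.31755599e+01  8.88685598e-01 -2.76544058e+01 -8.17699433e-03
 -6.13362748e+01 -1.10135706e+02]
top (array([  0.51805649,  -0.22770346, -77.6449477 ]), np.float64(-0.8234438300132751))
1832 ((0.5200045108795166, -0.2290089726448059), 0.09025422483682632) [-0.0041  0.0039  0.0823]
side (array([  0.52729593,  -0.22959811, -88.30309812]), np.float64(-0.4991648495197296))
407 ((0.5268546342849731, -0.22817760705947876), 0.08858509361743927) [-0.006   0.0018  0.0843]
```

View pics/z4.png

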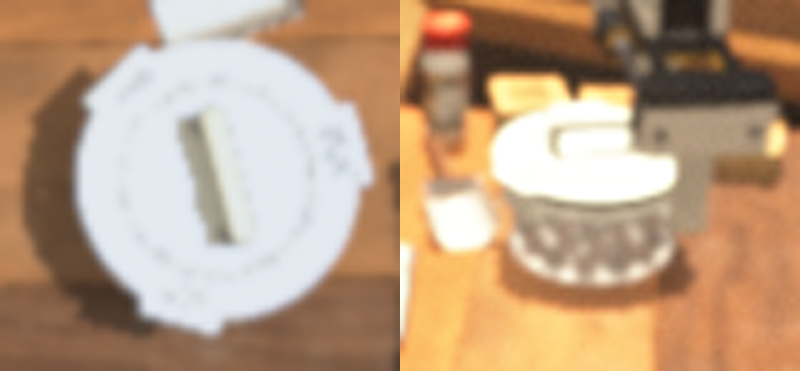

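The lid sits flat at about 50 mm, with its three tabs over the ribs (tabs at (120,75), (345,145) and (185,310) in the left crop). In robot coordinates its centre is about (0.520,-0.228). I'll press the tab at 162.6° first, with the closed fingers laid tangentially.

```bash
python3 plan.py .4475 -.2052 .135 162.6 8
```

```text
from [0.4547 0.0662 0.2254] [ 1.7998e+02  7.0000e-02 -1.6697e+02] F [-0.5  0.4 -1.1] t 10.35 w 0.088
[[0.0, 0.01, 3.8], [0.85, -3.29, 1.13]],
[[0.0, 0.01, 3.8], [0.63, -3.33, 1.13]],
[[0.0, 0.01, 3.8], [0.41, -3.37, 1.13]],
[[0.0, 0.01, 3.8], [0.19, -3.39, 1.13]],
[[0.0, 0.01, 3.8], [-0.04, -3.39, 1.13]],
[[0.0, 0.01, 3.8], [-0.26, -3.38, 1.13]],
[[0.0, 0.01, 3.8], [-0.49, -3.36, 1.13]],
[[0.0, 0.01, 3.8], [-0.71, -3.32, 1.13]],
```

```bash
python3 -m crank '[[[0,0,3.8],[0.8,-3.3,0.4],1],[[0,0,3.8],[0.6,-3.3,0.4],1],[[0,0,3.8],[0.4,-3.4,0.4],1],[[0,0,3.8],[0.2,-3.4,0.4],1],[[0,0,3.8],[0,-3.4,0.4],1],[[0,0,3.8],[-0.3,-3.4,0.4],1],[[0,0,3.8],[-0.5,-3.4,0.4],1],[[0,0,3.8],[-0.7,-3.3,0.4],1]]' 30; python3 -m crank '[[[0,0,0],[0,0,1],1],[[0,0,0],[0,0,2],1],[[0,0,0],[0,0,2],1],[[0,0,0],[0,0,1],1],[[0,0,0],[0,0,0],1],[[0,0,0],[0,0,0],1],[[0,0,0],[0,0,0],1],[[0,0,0],[0,0,0],1]]'; python3 plan.py .4475 -.2052 .115 162.6 3
```

```text
time_s: 11.15
tcp_pos: [0.4469, -0.21, 0.1928]
eef_rot: [-180.0, 0.0, 162.2]
contact_force: [0.1, -0.0, 0.1]
gripper_width: 0.0292
gripper_force: 0.0
time_s: 11.95
tcp_pos: [0.4481, -0.2072, 0.1334]
eef_rot: [180.0, 0.1, 162.5]
contact_force: [0.5, 0.2, -0.1]
gripper_width: 0.0003
gripper_force: 0.0
from [ 0.4481 -0.2072  0.1334] [1.7998e+02 9.0000e-02 1.6246e+02] F [ 0.5  0.2 -0.1] t 11.95 w 0.0003
[[0.01, 0.03, -0.05], [0.04, 0.06, 0.61]],
[[0.01, 0.03, -0.05], [0.04, 0.06, 0.61]],
[[0.01, 0.03, -0.05], [0.04, 0.06, 0.61]],
```

```bash
python3 -m crank '[[[0,0,0],[0.1,0.2,0.8],1],[[0,0,0],[0,0,0.8],1],[[0,0,0],[0,0,0.3],1],[[0,0,0],[0,0,0.2],1],[[0,0,0],[0,0,0],1]]'; for i in 1; do python3 -m crank '[[[0,0,0],[0,0,0.1],1],[[0,0,0],[0,0,0.1],1],[[0,0,0],[0,0,0.1],1],[[0,0,0],[0,0,0.1],1],[[0,0,0],[0,0,0],1]]';done
```

```text
time_s: 12.45
tcp_pos: [0.447, -0.205, 0.1111]
eef_rot: [-180.0, -0.0, 162.4]
contact_force: [-0.0, 0.1, -0.1]
gripper_width: 0.0007
gripper_force: 0.0
time_s: 12.95
tcp_pos: [0.4471, -0.205, 0.1077]
eef_rot: [-180.0, -0.0, 162.4]
contact_force: [-1.9, -0.1, 2.4]
gripper_width: 0.0004
gripper_force: 1.2
```

Contact. I'll press at 10 mm/s in short bursts.

```bash
python3 -m crank '[[[0,0,0],[0,0,0.1],1],[[0,0,0],[0,0,0.1],1],[[0,0,0],[0,0,0.1],1]]'|egrep 'tcp|contact'; python3 -m crank '[[[0,0,0],[0,0,0.1],1],[[0,0,0],[0,0,0.1],1]]'|egrep 'tcp|contact'
```

```text
tcp_pos: [0.4469, -0.2051, 0.1054]
contact_force: [-6.5, 2.6, 16.5]
tcp_pos: [0.4468, -0.2052, 0.1037]
contact_force: [-0.1, -0.4, 0.4]
```

```bash
python3 -m crank '[[[0,0,0],[0,0,0.1],1],[[0,0,0],[0,0,0.1],1]]'|egrep 'tcp|contact'; python3 -m crank '[[[0,0,0],[0,0,0.1],1],[[0,0,0],[0,0,0.1],1]]'|egrep 'tcp|contact'
```

```text
tcp_pos: [0.4468, -0.205, 0.101]
contact_force: [-3.1, 1.8, 8.8]
tcp_pos: [0.4468, -0.2051, 0.0993]
contact_force: [-1.5, -0.2, 3.8]
```

```bash
python3 -m crank '[[[0,0,0],[0,0,0.1],1]]'|egrep 'tcp|contact'
```

```text
tcp_pos: [0.4469, -0.2051, 0.098]
contact_force: [-5.0, 2.5, 11.1]
```

```bash
python3 -m crank '[[[0,0,0],[0,0,0.1],1]]'|egrep 'tcp|contact'
```

```text
tcp_pos: [0.4469, -0.2051, 0.0973]
contact_force: [-5.5, 1.8, 13.5]
```

```bash
python3 -m crank '[[[0,0,0],[0,0,0.05],1]]'|egrep 'tcp|contact'
```

```text
tcp_pos: [0.4469, -0.2051, 0.0969]
contact_force: [-5.2, 3.1, 15.4]
```

```bash
python3 -m crank '[[[0,0,0],[0,0,0.05],1]]'|egrep 'tcp|contact'
```

```text
tcp_pos: [0.4469, -0.2051, 0.0965]
contact_force: [-6.2, 2.9, 16.2]
```

```bash
python3 -m crank '[[[0,0,0],[0,0,0.05],1]]'|egrep 'tcp|contact'
```

```text
tcp_pos: [0.4469, -0.2051, 0.0961]
contact_force: [-6.6, 3.3, 16.9]
```

```bash
python3 -m crank '[[[0,0,0],[0,0,0.05],1]]'|egrep 'tcp|contact'
```

```text
tcp_pos: [0.447, -0.2052, 0.0959]
contact_force: [-7.7, 3.3, 22.7]
```

Force rose sharply at tip height ≈71 mm, which is the solid stop. I'll back off and see whether it springs back.

```bash
for i in 1; do python3 -m crank '[[[0,0,0],[0,0,-0.1],1],[[0,0,0],[0,0,-0.1],1],[[0,0,0],[0,0,0],1]]'|egrep 'tcp|contact'; python3 -m crank '[[[0,0,0],[0,0,-0.1],1],[[0,0,0],[0,0,0],1]]'|egrep 'tcp|contact'; python3 -m crank '[[[0,0,0],[0,0,-0.1],1],[[0,0,0],[0,0,0],1]]'|egrep 'tcp|contact';done; python3 -m crank '[[[0,0,0],[0,0,-0.5],1],[[0,0,0],[0,0,-1.5],1],[[0,0,0],[0,0,-2],1],[[0,0,0],[0,0,0],1]]'|egrep 'tcp|contact|time'; cat > chk.py <<'E'
from h import *
import sys
pads={'c':(.4522,-.2067),'b':(.5723,-.1798),'a':(.5355,-.2972)}
for n in sys.argv[1:]:
    W=cloud(cap(n));k=(np.hypot(W[...,0]-.52,W[...,1]+.228)<.078)&(W[...,2]>.066)&(W[...,2]<.086)
    P=W[k];d=P[:,:2]-[.52,-.228]
    w=np.linalg.lstsq(np.c_[d,np.ones(len(P))],P[:,2],rcond=None)[0]
    for i in range(4):
        m=np.abs(P[:,2]-np.c_[d,np.ones(len(P))]@w)<.003;w=np.linalg.lstsq(np.c_[d[m],np.ones(m.sum())],P[m,2],rcond=None)[0]
    print(n,m.sum(),'plane',{q:round(float(np.dot(w,[x-.52,y+.228,1])),4) for q,(x,y) in pads.items()},
     'local',{q:(int(s.sum()),round(float(np.median(P[s,2])),4)) for q,(x,y) in pads.items() for s in [np.hypot(P[:,0]-x,P[:,1]-y)<.012] if s.any()})
E
python3 chk.py side top
```

```text
tcp_pos: [0.447, -0.2051, 0.0975]
contact_force: [-4.7, 2.1, 12.6]
tcp_pos: [0.447, -0.2051, 0.0982]
contact_force: [-3.4, 1.5, 8.9]
tcp_pos: [0.4472, -0.205, 0.0987]
contact_force: [-0.9, 0.0, 1.4]
time_s: 15.55
tcp_pos: [0.4489, -0.2053, 0.141]
contact_force: [1.1, 0.6, 0.0]
side 327 plane {'c': 0.075, 'b': 0.085, 'a': 0.0844} local {'c': (11, 0.0751), 'b': (8, 0.0834), 'a': (5, 0.0851)}
top 501 plane {'c': 0.0743, 'b': 0.083, 'a': 0.0829} local {'b': (29, 0.0836), 'a': (23, 0.083)}
```

Tab c is engaged: contact was lost at a pad height of about 73 mm, and the other two read about 83 mm. Next is tab b.

```bash
python3 -m crank '[[[0,0,0],[0,0,-2.5],1]]' >/dev/null; python3 plan.py .5759 -.1765 .165 -137.4 8
```

```text
from [ 0.4449 -0.2045  0.1607] [-179.96   -0.37  162.39] F [ 0.8 -0.7  0.1] t 15.75 w 0.0005
[[0.02, -0.04, -7.53], [-1.46, 0.83, -0.06]],
[[0.02, -0.04, -7.53], [-1.55, 0.63, -0.06]],
[[0.02, -0.04, -7.53], [-1.62, 0.42, -0.06]],
[[0.02, -0.04, -7.53], [-1.66, 0.21, -0.06]],
[[0.02, -0.04, -7.53], [-1.67, -0.01, -0.06]],
[[0.02, -0.04, -7.53], [-1.66, -0.23, -0.06]],
[[0.02, -0.04, -7.53], [-1.61, -0.45, -0.06]],
[[0.02, -0.04, -7.53], [-1.54, -0.66, -0.06]],
```

```bash
python3 -m crank '[[[0,0,-7.5],[-1.5,0.8,0],1],[[0,0,-7.5],[-1.5,0.6,0],1],[[0,0,-7.5],[-1.6,0.4,0],1],[[0,0,-7.5],[-1.6,0.2,0],1],[[0,0,-7.5],[-1.7,0,0],1],[[0,0,-7.5],[-1.6,-0.2,0],1],[[0,0,-7.5],[-1.6,-0.4,0],1],[[0,0,-7.5],[-1.5,-0.6,0],1]]'|grep tcp;python3 -m crank '[[[0,0,0],[0,0,1],1],[[0,0,0],[0,0,1],1],[[0,0,0],[0,0,0],1],[[0,0,0],[0,0,0],1]]'|grep tcp; python3 plan.py .5759 -.1765 .111 -137.4 1
```

```text
tcp_pos: [0.5759, -0.177, 0.1624]
tcp_pos: [0.5747, -0.1774, 0.1429]
from [ 0.5747 -0.1774  0.1429] [ 1.7993e+02 -8.0000e-02 -1.3765e+02] F [ 1.1 -0.3  0.9] t 16.95 w 0.0008
[[0.07, -0.07, -0.25], [-0.15, -0.02, 3.19]],
```

```bash
python3 -m crank '[[[0,0,0],[-0.1,0,1],1],[[0,0,0],[0,0,1.3],1],[[0,0,0],[0,0,0.6],1],[[0,0,0],[0,0,0.2],1],[[0,0,0],[0,0,0],1]]'|egrep 'tcp|contact';python3 -m crank '[[[0,0,0],[0,0,0.1],1],[[0,0,0],[0,0,0.1],1],[[0,0,0],[0,0,0.1],1],[[0,0,0],[0,0,0.1],1]]'|egrep 'tcp|contact'; python3 -m crank '[[[0,0,0],[0,0,0.1],1]]'|egrep 'tcp|contact';python3 -m crank '[[[0,0,0],[0,0,0.1],1]]'|egrep 'tcp|contact'
```

```text
tcp_pos: [0.5762, -0.1766, 0.112]
contact_force: [-0.3, -0.4, 0.6]
tcp_pos: [0.5771, -0.1765, 0.1092]
contact_force: [-0.1, 1.1, 4.3]
tcp_pos: [0.5773, -0.1765, 0.1083]
contact_force: [0.9, 0.4, 6.6]
tcp_pos: [0.5776, -0.1766, 0.1075]
contact_force: [-0.0, 1.3, 6.9]
```

```bash
for i in 1; do python3 -m crank '[[[0,0,0],[0,0,0.1],1]]'|egrep 'tcp|contact';python3 -m crank '[[[0,0,0],[0,0,0.1],1]]'|egrep 'tcp|contact';python3 -m crank '[[[0,0,0],[0,0,0.1],1]]'|egrep 'tcp|contact';done
```

```text
tcp_pos: [0.5778, -0.1766, 0.1068]
contact_force: [1.3, 2.4, 6.8]
tcp_pos: [0.5782, -0.1766, 0.1061]
contact_force: [2.2, 2.1, 9.7]
tcp_pos: [0.5778, -0.1765, 0.1047]
contact_force: [1.0, -0.4, 3.4]
```

```bash
for i in 1; do python3 -m crank '[[[0,0,0],[0,0,0.1],1]]'|egrep 'tcp|contact';python3 -m crank '[[[0,0,0],[0,0,0.1],1]]'|egrep 'tcp|contact';done
```

```text
tcp_pos: [0.5778, -0.1764, 0.1034]
contact_force: [2.9, 2.8, 5.2]
tcp_pos: [0.578, -0.1764, 0.1025]
contact_force: [2.1, 2.1, 8.6]
```

```bash
for i in 1; do python3 -m crank '[[[0,0,0],[0,0,0.1],1]]'|egrep 'tcp|contact';python3 -m crank '[[[0,0,0],[0,0,0.1],1]]'|egrep 'tcp|contact';done
```

```text
tcp_pos: [0.5782, -0.1764, 0.1017]
contact_force: [2.1, 3.3, 9.2]
tcp_pos: [0.5783, -0.1763, 0.101]
contact_force: [1.5, 3.4, 12.1]
```

```bash
for i in 1; do python3 -m crank '[[[0,0,0],[0,0,0.1],1]]'|egrep 'tcp|contact';done
```

```text
tcp_pos: [0.5784, -0.1764, 0.1003]
contact_force: [1.5, 2.5, 12.7]
```

```bash
for i in 1; do python3 -m crank '[[[0,0,0],[0,0,0.1],1]]'|egrep 'tcp|contact';done
```

```text
tcp_pos: [0.5785, -0.1763, 0.0995]
contact_force: [0.4, 4.3, 15.8]
```

```bash
for i in 1; do python3 -m crank '[[[0,0,0],[0,0,0.1],1]]'|egrep 'tcp|contact';done
```

```text
tcp_pos: [0.5785, -0.1763, 0.0987]
contact_force: [-0.0, 4.9, 16.5]
```

```bash
for i in 1; do python3 -m crank '[[[0,0,0],[0,0,0.1],1]]'|egrep 'tcp|contact';done
```

```text
tcp_pos: [0.5785, -0.1764, 0.0975]
contact_force: [2.0, 3.0, 13.9]
```

```bash
for i in 1; do python3 -m crank '[[[0,0,0],[0,0,0.1],1]]'|egrep 'tcp|contact';done
```

```text
tcp_pos: [0.5786, -0.1765, 0.0969]
contact_force: [-0.5, 4.6, 18.8]
```

```bash
python3 -m crank '[[[0,0,0],[0,0,-0.2],1],[[0,0,0],[0,0,0],1]]'|egrep 'tcp|contact'; python3 -m crank '[[[0,0,0],[0,0,-0.1],1],[[0,0,0],[0,0,0],1]]'|egrep 'tcp|contact'; python3 -m crank '[[[0,0,0],[0,0,-0.1],1],[[0,0,0],[0,0,0],1]]'|egrep 'tcp|contact';
```

```text
tcp_pos: [0.5778, -0.1765, 0.0977]
contact_force: [1.4, 1.5, 8.2]
tcp_pos: [0.577, -0.1765, 0.0978]
contact_force: [2.4, 1.1, 5.8]
tcp_pos: [0.5757, -0.1766, 0.098]
contact_force: [-0.3, -0.2, 2.1]
```

```bash
python3 -m crank '[[[0,0,0],[0,0,-0.5],1],[[0,0,0],[0,0,-2],1],[[0,0,0],[0,0,-3],1],[[0,0,0],[0,0,-1.5],1],[[0,0,0],[0,0,0],1]]'|egrep 'tcp|contact'; python3 chk.py side top; python3 plan.py .5366 -.3021 .17 -77.4 8
```

```text
tcp_pos: [0.5771, -0.1768, 0.1709]
contact_force: [-0.2, -0.9, -0.1]
side 441 plane {'c': 0.0738, 'b': 0.0737, 'a': 0.0818} local {'c': (13, 0.0747), 'b': (11, 0.074), 'a': (9, 0.0824)}
top 923 plane {'c': 0.0719, 'b': 0.0719, 'a': 0.0799} local {'c': (34, 0.0719), 'a': (35, 0.0794)}
from [ 0.5758 -0.1765  0.1683] [ 1.7996e+02 -1.0000e-02 -1.3758e+02] F [-0.2 -0.2 -0.6] t 20.45 w 0.0003
[[0.01, 0.0, -7.52], [1.42, -0.83, -0.02]],
[[0.01, 0.0, -7.52], [1.52, -0.64, -0.02]],
[[0.01, 0.0, -7.52], [1.59, -0.43, -0.02]],
[[0.01, 0.0, -7.52], [1.63, -0.22, -0.02]],
[[0.01, 0.0, -7.52], [1.64, -0.0, -0.02]],
[[0.01, 0.0, -7.52], [1.63, 0.21, -0.02]],
[[0.01, 0.0, -7.52], [1.59, 0.42, -0.02]],
[[0.01, 0.0, -7.52], [1.52, 0.63, -0.02]],
```

Tabs b and c are engaged at about 72 mm and a stands proud at about 80 mm. Now tab a.

```bash
python3 -m crank '[[[0,0,-7.5],[1.4,-0.8,0],1],[[0,0,-7.5],[1.5,-0.6,0],1],[[0,0,-7.5],[1.6,-0.4,0],1],[[0,0,-7.5],[1.6,-0.2,0],1],[[0,0,-7.5],[1.6,0,0],1],[[0,0,-7.5],[1.6,0.2,0],1],[[0,0,-7.5],[1.6,0.4,0],1],[[0,0,-7.5],[1.5,0.6,0],1]]'|grep tcp;python3 -m crank '[[[0,0,0],[0,0,1],1],[[0,0,0],[0,0,1.5],1],[[0,0,0],[0,0,0.5],1],[[0,0,0],[0,0,0],1],[[0,0,0],[0,0,0],1]]'|grep tcp; python3 plan.py .5366 -.3021 .110 -77.4 1
```

```text
tcp_pos: [0.536, -0.3005, 0.1669]
tcp_pos: [0.5373, -0.2998, 0.1384]
from [ 0.5373 -0.2998  0.1384] [ 1.7996e+02  1.0000e-02 -7.7580e+01] F [ 1.1 -0.2  0.4] t 21.75 w 0.0005
[[0.04, 0.01, -0.18], [0.21, 0.12, 2.84]],
```

```bash
python3 -m crank '[[[0,0,0],[0.2,0.1,1],1],[[0,0,0],[0,0,1.1],1],[[0,0,0],[0,0,0.5],1],[[0,0,0],[0,0,0.2],1],[[0,0,0],[0,0,0],1]]'|egrep 'tcp|contact';python3 -m crank '[[[0,0,0],[0,0,0.1],1],[[0,0,0],[0,0,0.1],1],[[0,0,0],[0,0,0.1],1]]'|egrep 'tcp|contact'; python3 -m crank '[[[0,0,0],[0,0,0.1],1]]'|egrep 'tcp|contact';python3 -m crank '[[[0,0,0],[0,0,0.1],1]]'|egrep 'tcp|contact';python3 -m crank '[[[0,0,0],[0,0,0.1],1]]'|egrep 'tcp|contact'
```

```text
tcp_pos: [0.5366, -0.3023, 0.1101]
contact_force: [-0.1, 0.1, 0.2]
tcp_pos: [0.5369, -0.3023, 0.1078]
contact_force: [0.0, -0.3, 0.8]
tcp_pos: [0.5368, -0.3024, 0.1067]
contact_force: [0.2, -0.5, -0.3]
tcp_pos: [0.5369, -0.3024, 0.1058]
contact_force: [-2.3, 0.9, 5.9]
tcp_pos: [0.5369, -0.3025, 0.1052]
contact_force: [-1.8, -0.4, 6.8]
```

```bash
python3 -m crank '[[[0,0,0],[0,0,0.1],1]]'|egrep 'tcp|contact'; python3 -m crank '[[[0,0,0],[0,0,0.1],1]]'|egrep 'tcp|contact'
```

```text
tcp_pos: [0.537, -0.3027, 0.1045]
contact_force: [-2.1, 0.7, 9.7]
tcp_pos: [0.537, -0.3025, 0.1031]
contact_force: [0.5, 0.2, -0.1]
```

```bash
python3 -m crank '[[[0,0,0],[0,0,0.1],1],[[0,0,0],[0,0,0.1],1]]'|egrep 'tcp|contact'; python3 -m crank '[[[0,0,0],[0,0,0.1],1]]'|egrep 'tcp|contact'
```

```text
tcp_pos: [0.5367, -0.3022, 0.1003]
contact_force: [-0.1, 0.4, 3.6]
tcp_pos: [0.5368, -0.3023, 0.0998]
contact_force: [-2.0, 0.5, 7.2]
```

```bash
python3 -m crank '[[[0,0,0],[0,0,0.1],1]]'|egrep 'tcp|contact'; python3 -m crank '[[[0,0,0],[0,0,0.1],1]]'|egrep 'tcp|contact'
```

```text
tcp_pos: [0.5368, -0.3024, 0.0992]
contact_force: [-2.3, 1.3, 9.8]
tcp_pos: [0.5369, -0.3024, 0.098]
contact_force: [1.7, -0.1, -0.3]
```

```bash
python3 -m crank '[[[0,0,0],[0,0,0.1],1]]'|egrep 'tcp|contact'
```

```text
tcp_pos: [0.537, -0.3025, 0.0975]
contact_force: [-3.6, 3.1, 14.1]
```

```bash
python3 -m crank '[[[0,0,0],[0,0,0.05],1]]'|egrep 'tcp|contact'
```

```text
tcp_pos: [0.537, -0.3025, 0.0974]
contact_force: [-3.8, 2.5, 13.9]
```

```bash
python3 -m crank '[[[0,0,0],[0,0,0.05],1]]'|egrep 'tcp|contact'
```

```text
tcp_pos: [0.537, -0.3025, 0.0971]
contact_force: [-4.8, 2.6, 14.9]
```

```bash
python3 -m crank '[[[0,0,0],[0,0,0.05],1]]'|egrep 'tcp|contact'
```

```text
tcp_pos: [0.537, -0.3025, 0.0968]
contact_force: [-4.7, 4.0, 16.5]
```

```bash
python3 -m crank '[[[0,0,0],[0,0,0.1],1]]'|egrep 'tcp|contact'
```

```text
tcp_pos: [0.5371, -0.3026, 0.0961]
contact_force: [-5.6, 4.3, 22.1]
```

```bash
python3 -m crank '[[[0,0,0],[0,0,0.1],1]]'|egrep 'tcp|contact'
```

```text
tcp_pos: [0.5371, -0.3027, 0.0958]
contact_force: [-8.1, 6.5, 28.3]
```

Solid at tip height 71 mm. I'll back off and check.

```bash
python3 -m crank '[[[0,0,0],[0,0,-0.1],1],[[0,0,0],[0,0,-0.1],1],[[0,0,0],[0,0,-0.1],1],[[0,0,0],[0,0,0],1]]'|egrep 'tcp|contact'; python3 -m crank '[[[0,0,0],[0,0,-0.1],1],[[0,0,0],[0,0,0],1]]'|egrep 'tcp|contact'; python3 -m crank '[[[0,0,0],[0,0,-0.5],1],[[0,0,0],[0,0,-2],1],[[0,0,0],[0,0,-3],1],[[0,0,0],[0,0,-3],1]]'|egrep 'tcp|contact';python3 chk.py side; python3 plan.py .47 .05 .22 -77.4 8
```

```text
tcp_pos: [0.537, -0.3025, 0.0976]
contact_force: [-4.0, 3.5, 13.3]
tcp_pos: [0.537, -0.3024, 0.0979]
contact_force: [-1.7, 1.3, 9.6]
tcp_pos: [0.5364, -0.3022, 0.1824]
contact_force: [0.0, -0.7, 0.2]
side 386 plane {'c': 0.0745, 'b': 0.0744, 'a': 0.0742} local {'c': (7, 0.0748), 'b': (10, 0.0749), 'a': (4, 0.0751)}
from [ 0.5388 -0.3034  0.1884] [-179.71   -0.24  -77.5 ] F [ 3.4 -1.   6. ] t 25.2 w 0.0005
[[-0.04, -0.03, -0.01], [-4.5, -0.12, -0.41]],
[[-0.04, -0.03, -0.01], [-4.5, -0.12, -0.41]],
[[-0.04, -0.03, -0.01], [-4.5, -0.12, -0.41]],
[[-0.04, -0.03, -0.01], [-4.5, -0.12, -0.41]],
[[-0.04, -0.03, -0.01], [-4.5, -0.12, -0.4]],
[[-0.04, -0.03, -0.01], [-4.5, -0.12, -0.4]],
[[-0.04, -0.03, -0.01], [-4.5, -0.12, -0.4]],
[[-0.04, -0.03, -0.01], [-4.5, -0.12, -0.4]],
```

```bash
python3 -m crank '[[[0,0,0],[-2,0,-1],1],[[0,0,0],[-4,0,-1],1],[[0,0,0],[-4.5,0,0],1],[[0,0,0],[-4.5,0,0],1],[[0,0,0],[-4.5,0,0],1],[[0,0,0],[-4.5,0,0],1],[[0,0,0],[-4.5,0,0],1],[[0,0,0],[-4,0,0],1]]'|egrep 'tcp|contact'; python3 -m crank '[[[0,0,0],[0,0,0],1],[[0,0,0],[0,0,0],1],[[0,0,0],[0,0,0],1],[[0,0,0],[0,0,0],1]]'|egrep 'tcp|contact';python3 chk.py top side; python3 -c "
from fit import *
c=cap('top','top9.png');print(fit(lidscore,c,.518,-.227,-77,n=15,z0=.04))
a=c['color'][165:230,280:350,::-1];d=cap('side')['color'][140:210,225:305,::-1]
cv2.imwrite('pics/z9.png',np.hstack([cv2.resize(a,(400,371)),cv2.resize(d,(400,371))]))"
```

```text
tcp_pos: [0.466, 0.0169, 0.2021]
contact_force: [0.9, 0.3, 0.1]
tcp_pos: [0.4668, 0.0141, 0.2019]
contact_force: [0.4, 0.6, 0.4]
top 1213 plane {'c': 0.0723, 'b': 0.0724, 'a': 0.0724} local {'c': (34, 0.0724), 'b': (32, 0.0726), 'a': (32, 0.0715)}
side 288 plane {'c': 0.0742, 'b': 0.0741, 'a': 0.0744} local {'c': (2, 0.0741), 'b': (11, 0.0738), 'a': (3, 0.0754)}
(array([  0.517478  ,  -0.22748374, -76.82961781]), np.float64(-0.8198275566101074))
```

View pics/z9.png

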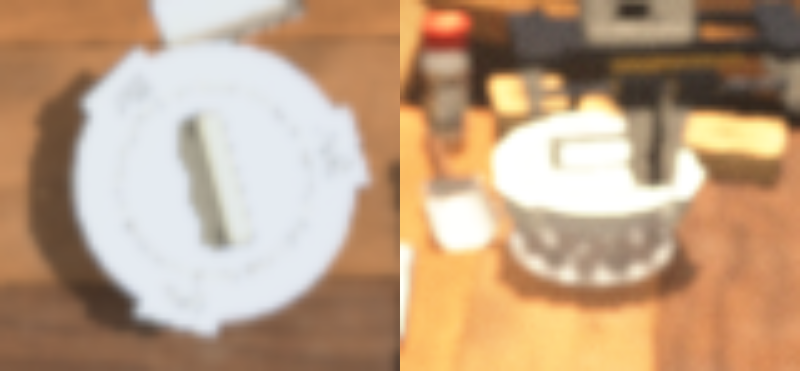

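All three pads measure about 72.4 mm and the lid is level and centred (tabs at (120,80), (345,150) and (180,310)). The tub hasn't moved and the arm is clear.

```bash
python3 -c "
from plant import r
print(r.close_job())"
```

```text
the job is handed in; nothing more can be done
None
```

I handed the job in with the lid closed: all three tabs clicked home one after the other, and the pads measured about 72.4 mm in the top camera. The highest press force I read was about 30 N, under the 40 N limit. The tub stayed in place, but I did not measure the other items again, and the hand-in returned no verdict.

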